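# Hold a bulldog clip gaping over the lot card on the reading stand

## Robot

A 7-joint arm with a two-finger parallel gripper is mounted at the origin on the work surface. World frame = base frame: x ahead of the robot, y to its left, z up, the work surface at z = 0. Lengths are in m, angles in degrees, forces in N, time in s.
With the tool pointing down it reaches from about 0.4 to 0.9 m from the base axis. Payload 5.5 kg.
Tool frame: the origin (TCP) lies midway between the tips of the shut fingers; the grasp point (between the pads) lies arm.grip_depth behind it (arm.grip_depth is the distance from the TCP to the grasp point, in m); z points along the fingers, y is the line along which they close (so a half turn about z gives the same grasp; the last joint's range is limited). The gripper opens to 92 mm and grips with 3 to 60 N. Pads are 19 mm wide; open, the fingers measure 130 mm over their backs; the gripper's body (75 mm by 190 mm) begins 47 mm behind the grasp point.
Start: joints at [84.752, 28.699, -24.465, 88.831, 12.651, 65.22, -12.049], TCP at [0.226, -0.61, 0.227] pointing down, gripper open.
Joint ranges: [-164.97, 164.97], [-17.58, 116.51], [-87.97, 89.64], [11.32, 138.91], [-80.73, 260.73], [10.89, 115.49], [-147.41, 147.41]. Speed limits (degrees/s): [147.25, 147.25, 180, 180, 180, 180, 180].

## Interface

Orientations are given as a 3x3 rotation matrix whose columns are the frame's x, y, z axes.
In Python, from rig import arm, cams gives the robot as it stands (arm), with the cameras (cams).
- The arm moves only by the tool inch_along, called after "Emit:" as name(argument=value, ...) on one line, values as JSON. Schema: {"type":"object","properties":{"plan":{"type":"array","items":{"type":"array","items":{"type":"array","items":{"type":"number"},"minItems":5,"maxItems":5},"minItems":1,"maxItems":12},"minItems":1,"maxItems":1},"grip_force":{"type":"number"},"only":{"type":"string"},"quiet":{"type":"boolean"},"lines":{"type":"string"}},"required":["plan"],"additionalProperties":false}. plan is a list that holds a single list of rows (three levels of brackets), with 1 to 12 rows, each of 5 numbers: dx, dy, dz in m, then a turn about the tool's z in degrees, then the finger opening in m; each row shifts and turns the commanded pose from where the row before left it, along the tool's axes as they then stand; what a row does not reach is not made up. A row lasts 1/12 s, in which the tool goes at most 0.0417 m and 7.16 degrees, less where a joint would pass 70% of its speed; a pose out of reach is approached as far as the arm can. The fingers move at their own pace and stop on an object; grip_force is the grip in N (left out, the last holds). Time passes only in rows, so rows that do not move let the fingers close. The tool returns the time, the measured TCP pose, the force, the opening and the grip force at its end. only (a regular expression) keeps the lines of the reply that match it, lines (a string "A,B") keeps lines A to B, and quiet returns only ok. Input that does not fit is refused with a message, and nothing moves.
- arm.observe(): the state, without advancing time (a new reading comes with each control period).
- cams.capture(name): name is "scene" or "top"; returns the picture (384x512x3 uint8, blue, green, red); there is no depth.
- cams.calibration(name): a dict with "intrinsics" (3x3 intrinsics, pixels), "origin" and "orientation" of the camera in the world. Camera axes: x right, y down, z forward; pixel columns grow to the right and rows downward; lengths in m; the calibration is good to about 2 mm. A picture is of the moment at which its call begins. calibration takes no time and is no camera call.
- arm.close_job(): hands the job in; it is judged then, once.
The state is a dict: "time": time; "qpos": joint angles; "dq": joint speeds; "tau": joint torques, N m; "tool_pos": TCP position; "tool_rot": TCP orientation; "contact_force": force on the tool from outside, world axes, zero at the start; "ft_torque": the same for the moment, N m; "opening": finger opening in m; "gripper_force": force on a finger pad.
Only numpy, scipy, OpenCV 4.12 (cv2) and the standard library are available. Lean on these libraries where they do the work, as an engineer would, in place of code of your own. Each camera call takes 0.05 s, during which the arm holds its last target. There are 200 camera calls.

## Task

Raise the reading stand's board until it stands at about 70 degrees to the table, where its stiff hinge will keep it. Then take the bulldog clip off the tray wall by its two handles, squeeze it wide open, and bring it down from above astride the middle of the lot card's top edge, so that the jaws reach about a centimetre past the edge, one in front of the card and one behind, without touching it. Finish still holding it there, squeezed open and borne by the gripper alone, ready for a colleague to slip the certificate in behind the card; leave everything else on the table where it is.

Things in the scene. Friction and masses are not known exactly. Their poses are not given: they have to be found in the camera images.
- stand: reading stand, fixed: dark steel base 167 x 230 x 10 mm with a grey board hinged on it, reading face away from the robot. Origin on the table right below the middle of the hinge axis, which runs along its y, 30 mm up; its x points away from the robot, z up. The base reaches from 146 mm on the robot's side of the origin to 22 mm beyond it.
- board (a joint): board angle, rad: 0 = flat, 1.22 = 70 degrees, 1.57 = upright; range 0 to 1.5, starts at 0.42 to 0.65. Grows as the free edge (on the robot's side) goes up and away from the robot. Stiff hinge: 0.6 N m of friction plus up to 0.3 N m of weight; it stays where left. 6 to 10 N, pushed forward and up at the free edge from the robot's side, raises it.
- board_edge (a point): middle of the free (upper) edge of the board, at mid-thickness: 160 mm from the hinge axis along the board and 10 mm off it towards the reading face. The board is 240 mm wide and 8 mm thick; the card covers the middle 100 mm, so 70 mm of edge are bare on either side. Axes as card_edge.
- card_edge (a point): middle of the top edge of the lot card: stiff, white, 100 mm wide, 205 mm tall, 3 mm thick, fixed on the board's reading face and standing 48 mm past its free edge. Point: 208 mm from the hinge axis along the board, 15.7 mm off it towards the reading face. Turns with the board: -x points up the card and out past its top edge, y along the edge, z out of the reading face.
- tray: black plastic tray, fixed, 140 (x) x 160 (y) mm, 45 mm tall, walls 4 mm thick; origin under its centre, x away from the robot. It stands to the left or to the right of the stand. The clip is parked on its wall nearest the robot.
- clip: steel bulldog clip, 60 to 110 g, parked jaws down, handles up on the tray's near wall. Origin: middle of the pivot axis, 20 mm above the wall's top. x along pivot and wall, y across the wall (squeeze direction), z up to the handles. Jaws 64 mm wide, tips 32 mm below the pivot; the spring coil on the pivot is 10 mm thick.
- clip_handles (a point): midway between the ends of the two handles, 41 mm above the pivot. The handles are tongues 28 mm wide that flare upwards and end in 6 mm rolls, 26 mm to either side (58 mm over both). The fingers squeeze the rolls. At the stop they measure 29 mm over both and stand 47 mm above the pivot, and the jaw tips are 25 mm apart, 30 mm below the pivot.
- clip_jaw (a joint): spread of the clip, rad: 0 = parked (jaws 4 mm apart), -0.1 = closed, 0.65 = fully open at its stop. Squeezing the handles together opens it against the spring: about 5 N on each handle to start, about 9 N at the stop; a grip of 15 to 25 N opens it fully.
- clip_tip_a (a point): middle of the tip of the clip's jaw on its -y side.
- clip_tip_b (a point): middle of the tip of the clip's jaw on its +y side.
- watch_box: the closed cream watch box, 125 x 125 x 90 mm, loose, to be left alone. Origin: centre of its underside.
- small_box: the small dark box, 85 x 85 x 70 mm, loose, to be left alone. Origin: centre of its underside.
- strap_box: the long flat dark box, 60 x 240 x 26 mm, loose, to be left alone. Origin: centre of its underside.
- mug: the ceramic mug, 80 mm across, 92 mm tall, handle on one side, loose, to be left alone. Origin: centre of its underside.
- loupe: the small metal eyeglass (loupe), 33 mm across, 36 mm tall, loose, to be left alone. Origin: centre of its underside.
- label_roll: the roll of paper labels lying flat, 72 mm across, 28 mm tall, loose, to be left alone. Origin: centre of its underside.
- wristwatch: the steel wristwatch lying in the tray, about 60 mm across and 38 mm tall, loose, to be left alone. Origin: centre of its underside.

How it is judged:
By the outcome, as a careful person would: the job done as asked, in the order asked, and still so for the second after the job is handed in, while the arm keeps its last pose, push and grip.
It also fails if it takes over 61 s, if anything falls off the work surface, if the arm or the gripper's body presses on something with over 40 N, if the wrist force passes 120 N, or if a joint passes its speed limit or range.

## Working session

There is one attempt and no reset: what is moved stays moved. The work goes in short steps, Python scripts to look and compute and a tool call to move; the robot and the scene stay as the last step left them, time stands still between calls to the robot, and variables do not carry over. Pictures are saved under pics/ and viewed, at most 10 in all, crops included, and the job is handed in when it is done.

```bash
ls; mkdir -p pics; python3 - <<'E'
from rig import arm, cams
import cv2,numpy as np
for n in("scene","top"):
    im=cams.capture(n); cv2.imwrite(f"pics/{n}0.png",im)
    c=cams.calibration(n); print(n,c)
print(arm.grip_depth); s=arm.observe(); print(s["time"],s["tool_pos"],s["tool_rot"],s["opening"])
E
```

```text
pics
rig.py
scene {'intrinsics': array([[367.64572325,   0.        , 253.36877418],
       [  0.        , 367.64572325, 189.18493843],
       [  0.        ,   0.        ,   1.        ]]), 'origin': array([1.04816915, 0.27733603, 0.76122498]), 'orientation': array([[-0.47456946,  0.68461244, -0.55325368],
       [ 0.88014502,  0.3609811 , -0.30828135],
       [-0.01133912, -0.63324439, -0.77386883]])}
top {'intrinsics': array([[440.45120102,   0.        , 260.32282196],
       [  0.        , 440.45120102, 192.19431925],
       [  0.        ,   0.        ,   1.        ]]), 'origin': array([ 0.51071999, -0.00742232,  1.23236763]), 'orientation': array([[ 0.02789465, -0.99664891,  0.07689499],
       [-0.99941551, -0.0262858 ,  0.0218562 ],
       [-0.01976171, -0.07745972, -0.99679961]])}
0.0188
0.1 [ 0.22553809 -0.60894297  0.22577471] [[ 9.37715820e-01  3.47402851e-01 -5.47402638e-04]
 [ 3.47403276e-01 -9.37714329e-01  1.67347337e-03]
 [ 6.80621230e-05 -1.75941192e-03 -9.99998450e-01]] 0.09206933788543943
```

View pics/scene0.png

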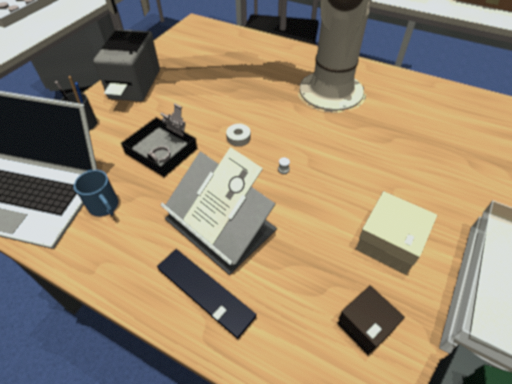

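View pics/top0.png

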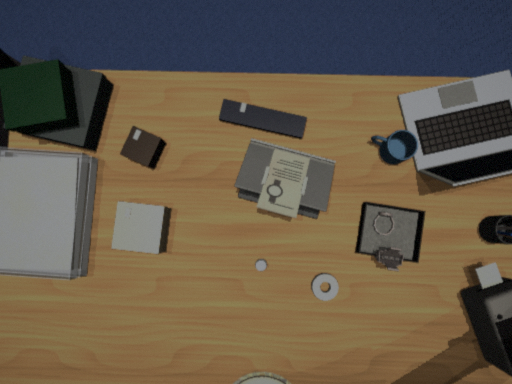

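The scene view shows the tray with the clip (clip near px 175,120) and the stand (card top edge near 232,152). In the top view, the clip is near (389,258) and the stand is near (285,180), yawed. I'll enlarge these regions.

```bash
python3 - <<'E'
import cv2,numpy as np
S=cv2.imread("pics/scene0.png");T=cv2.imread("pics/top0.png")
def crop(im,x,y,w,h):
    c=cv2.resize(im[y:y+h,x:x+w],(400,300),interpolation=cv2.INTER_CUBIC)
    for k in range(0,w,10):
        X=int((k+.5)*400/w); cv2.line(c,(X,0),(X,5 if (x+k)%50 else 14),(0,0,255),1)
    for k in range(0,h,10):
        Y=int((k+.5)*300/h); cv2.line(c,(0,Y),(5 if (y+k)%50 else 14,Y),(0,0,255),1)
    return cv2.convertScaleAbs(c,alpha=1.3,beta=15)
o=np.vstack([np.hstack([crop(T,230,135,120,90),crop(T,350,200,80,60+10-10)]),np.hstack([crop(S,160,140,120,90+40-40),crop(S,120,95,80,60)])])
cv2.imwrite("pics/z0.png",o)
E
```

```text
(no output)
```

View pics/z0.png

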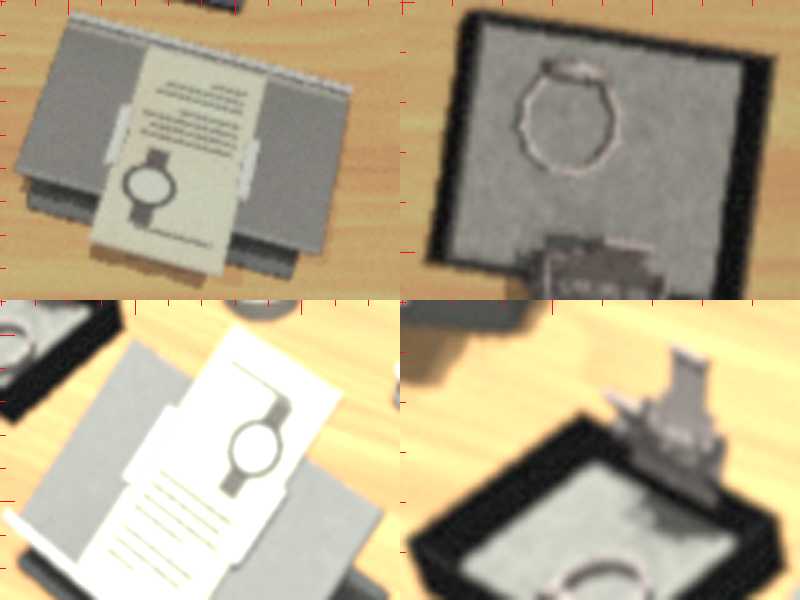

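Zoom reading (pixels in full-image terms): the card's top edge is at (257.1,206.8)–(295.5,217.0) in the top view and (262.4,168)–(229.1,146.7) in the scene view. Next I'll triangulate the stand and enlarge the clip.

```bash
cat > h.py <<'E'
import numpy as np,cv2
from rig import arm, cams
C={n:cams.calibration(n) for n in("scene","top")}
def ray(n,p):
    c=C[n];d=c["orientation"]@np.linalg.solve(c["intrinsics"],[p[0],p[1],1.]);return c["origin"],d/np.linalg.norm(d)
def tri(ps,pt):
    o1,d1=ray("scene",ps);o2,d2=ray("top",pt)
    k=np.linalg.lstsq(np.c_[d1,-d2],o2-o1,rcond=None)[0]
    a,b=o1+k[0]*d1,o2+k[1]*d2;return (a+b)/2,np.linalg.norm(a-b)
def onz(n,p,z):
    o,d=ray(n,p);return o+d*(z-o[2])/d[2]
def proj(n,P):
    c=C[n];q=c["intrinsics"]@(c["orientation"].T@(np.asarray(P)-c["origin"]));return q[:2]/q[2]
def zoom(im,x,y,w,h,W=400,H=300):
    c=cv2.resize(im[y:y+h,x:x+w],(W,H),interpolation=cv2.INTER_CUBIC)
    for k in range(0,w,5):
        X=int((k+.5)*W/w);cv2.line(c,(X,0),(X,5 if(x+k)%10 else 14),(0,0,255),1)
    for k in range(0,h,5):
        Y=int((k+.5)*H/h);cv2.line(c,(0,Y),(5 if(y+k)%10 else 14,Y),(0,0,255),1)
    return cv2.convertScaleAbs(c,alpha=1.2,beta=15)
E
python3 - <<'E'
from h import *
np.set_printoptions(precision=4,suppress=True)
t=lambda x,y:(230+x/3.333-.5,135+y/3.333-.5)
s=lambda x,y:(160+x/3.333-.5,140+(y-300)/3.333-.5)
for n,a,b in[("card+y",s(343,395),t(92,241)),("card-y",s(232,324),t(220,275)),("brd+y",s(383,515),t(17,172)),("brd-y",s(135,342),t(325,253)),("hinge-y",s(5,515),t(352,90))]:
    print(n,*tri(a,b))
S=cv2.imread("pics/scene0.png");T=cv2.imread("pics/top0.png")
cv2.imwrite("pics/z1.png",np.hstack([zoom(T,365,235,48,48,400,400),zoom(S,155,98,40,40,400,400)]))
u=lambda x,y:(350+x/5-80.5,200+y/5-.5)
for q in[(465,10),(775,57),(427,262)]:print(onz("top",u(*q),.045))
E
```

```text
card+y [0.5566 0.0248 0.16  ] 0.004295927841220686
card-y [ 0.5352 -0.0708  0.1639] 0.00013652598973453855
brd+y [0.6094 0.0831 0.1256] 0.0019354982569868547
brd-y [ 0.5532 -0.149   0.126 ] 0.005773329105161665
hinge-y [ 0.6888 -0.1793  0.056 ] 0.0018588422367781274
[ 0.5845 -0.2567  0.045 ]
[ 0.5637 -0.422   0.045 ]
[ 0.4494 -0.2379  0.045 ]
```

View pics/z1.png

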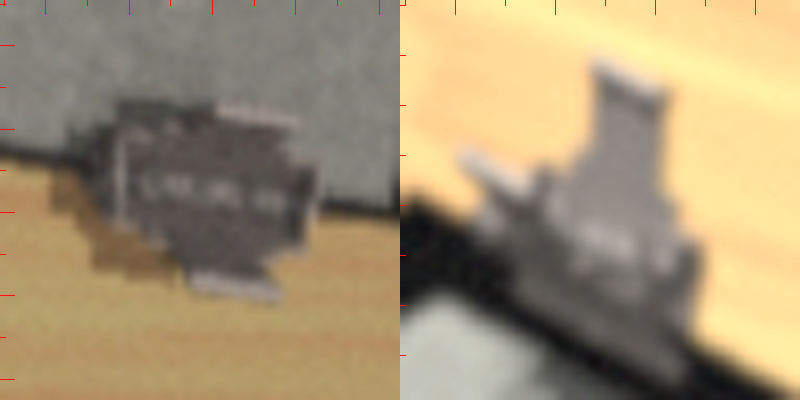

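Clip zoom: rolls centred at (257,115) and (236,288) in the top panel, and (496,172) and (630,80) in the scene panel. I'll triangulate them while the arm starts towards the board.

```bash
python3 - <<'E'
from h import *
np.set_printoptions(precision=4,suppress=True)
t=lambda x,y:(365+x/8.333-.5,235+y/8.333-.5)
s=lambda x,y:(155+(x-400)/10-.5,98+y/10-.5)
f=tri(s(496,172),t(257,115));n=tri(s(630,80),t(236,288));print(f,n,(f[0]+n[0])/2)
for nm,a,b in[("near -y end",s(595,62),t(280,297)),("near+y",s(665,98),t(192,280)),("far-y",s(462,152),t(300,122)),("far+y",s(530,192),t(215,108))]:print(nm,*tri(a,b))
print("roll",onz("top",(325,288),.028),"loupe",onz("top",(261,265),.036))
E
```

```text
(array([ 0.4644, -0.3259,  0.1103]), np.float64(0.0011633420836420583)) (array([ 0.4119, -0.32  ,  0.1075]), np.float64(0.0025741032270683107)) [ 0.4381 -0.3229  0.1089]
near -y end [ 0.4097 -0.3334  0.1075] 0.002035555488559852
near+y [ 0.4138 -0.3067  0.1073] 0.002838355627486116
far-y [ 0.4627 -0.3385  0.1113] 0.0010884681093311296
far+y [ 0.466  -0.3135  0.1092] 0.0013841264475060887
roll [ 0.3498 -0.1622  0.028 ] loupe [0.4067 0.0115 0.036 ]
```

Emit:
inch_along(plan=[[[0.03, -0.0245, 0, 0, 0], [0.03, -0.0245, 0, 0, 0], [0.03, -0.0245, 0, 0, 0], [0.03, -0.0245, 0, 0, 0], [0.03, -0.0245, 0, 0, 0], [0.03, -0.0245, 0, 0, 0], [0.03, -0.0245, 0, 0, 0], [0.03, -0.0245, 0, 0, 0], [0.03, -0.0245, 0, 0, 0], [0.03, -0.0245, 0, 0, 0], [0.03, -0.0245, 0, 0, 0], [0.03, -0.0245, 0, 0, 0]]])

```text
time: 1.1
tool_pos: [0.4616, -0.207, 0.2266]
tool_rot: [[0.938, 0.347, -0.0], [0.347, -0.938, -0.0], [-0.0, 0.0, -1.0]]
contact_force: [0.7, 0.7, 0.3]
opening: 0.0163
gripper_force: 0.0
```

Emit:
inch_along(plan=[[[0, 0, 0, -7.05, 0], [0, 0, 0, -7.05, 0], [0, 0, 0, -7.05, 0], [0, 0, 0, -7.05, 0], [0, 0, 0, -7.05, 0], [0, 0, 0, -7.05, 0], [0, 0, 0, -7.05, 0], [0, 0, 0, -7.05, 0], [0, 0, 0, 0, 0], [0, 0, 0, 0, 0]]])

```text
time: 1.93
tool_pos: [0.461, -0.2087, 0.2265]
tool_rot: [[0.233, 0.972, -0.0], [0.972, -0.233, 0.001], [0.0, -0.001, -1.0]]
contact_force: [-0.6, -0.1, -0.4]
opening: 0.0006
gripper_force: 0.0
```

```bash
python3 -c "from rig import arm, cams;s=arm.observe();print(s['qpos'],s['tool_pos'],s['tool_rot'],s['contact_force'])"
```

```text
[ 61.59813119  17.74252811 -47.57826532 108.69019648  15.02057142
  60.03089397  -5.72182852] [ 0.46099094 -0.20873093  0.22645437] [[ 2.33327339e-01  9.72398168e-01 -3.95241102e-04]
 [ 9.72398132e-01 -2.33327094e-01  5.82594703e-04]
 [ 4.74293564e-04 -5.20266982e-04 -9.99999752e-01]] [-0.59324725 -0.08514753 -0.36017089]
```

Emit:
inch_along(plan=[[[0.036, 0.0103, 0, 0, 0], [0.036, 0.0103, 0, 0, 0], [0.035, 0.0103, 0, 0, 0], [0, 0, 0.038, 0, 0], [0, 0, 0.038, 0, 0], [0, 0, 0.038, 0, 0], [0, 0, 0, 0, 0], [0, 0, 0, 0, 0]]])

```text
time: 2.6
tool_pos: [0.5142, -0.111, 0.1114]
tool_rot: [[0.231, 0.973, -0.005], [0.973, -0.231, 0.002], [0.001, -0.005, -1.0]]
contact_force: [0.6, 0.6, 2.0]
opening: 0.0003
gripper_force: 0.0
```

```bash
python3 - <<'E'
from h import *
im=cams.capture("top");S=cams.capture("scene")
cv2.imwrite("pics/z2.png",np.hstack([zoom(im,220,130,140,110,400,314),zoom(S,150,110,140,110,400,314)]))
E
```

```text
(no output)
```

View pics/z2.png

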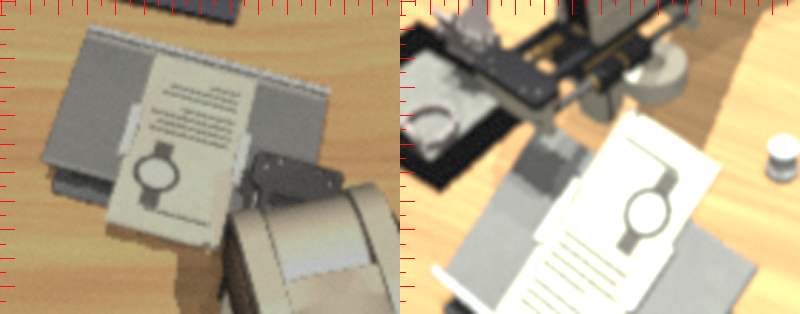

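The closed fingers stand about 25 mm before the bare edge, clear of the card (top panel, fingers near (290,175)). Push along the arc.

Emit:
inch_along(plan=[[[0, 0.008, 0, 0, 0], [0, 0.008, 0, 0, 0], [0, 0.006, 0, 0, 0], [0, 0.006, -0.006, 0, 0], [0, 0.007, -0.007, 0, 0], [0, 0.007, -0.007, 0, 0], [0, 0.006, -0.0053, 0, 0], [0, 0.006, -0.0053, 0, 0], [0, 0.006, -0.0053, 0, 0], [0, 0, 0, 0, 0], [0, 0, 0, 0, 0]]])

```text
time: 3.62
tool_pos: [0.5747, -0.1254, 0.1489]
tool_rot: [[0.23, 0.973, 0.0], [0.973, -0.23, 0.0], [0.0, 0.0, -1.0]]
contact_force: [0.1, -0.2, 0.3]
opening: 0.0002
gripper_force: 0.0
```

```bash
python3 - <<'E'
from h import *
im=cams.capture("top");S=cams.capture("scene")
cv2.imwrite("pics/z3.png",np.hstack([zoom(im,220,130,140,110,400,314),zoom(S,150,110,140,110,400,314)]))
E
```

```text
(no output)
```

View pics/z3.png

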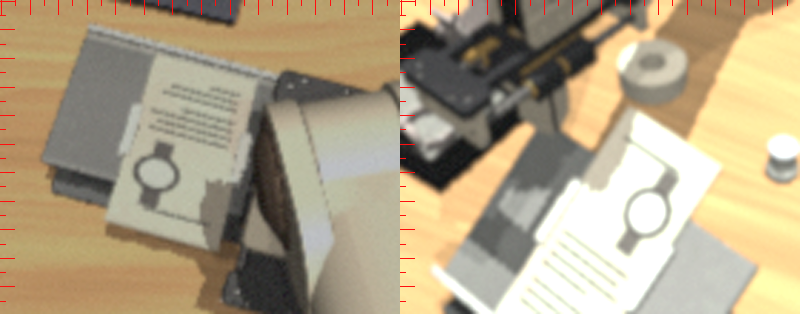

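The board hasn't moved and there was no force: the fingertips are thinner than 19 mm and passed above the edge. I'll back off, go lower, and feel for contact.

Emit:
inch_along(plan=[[[0, -0.03, -0.002, 0, 0], [0, -0.03, 0, 0, 0], [0, 0, 0.02, 0, 0], [0, 0, 0.021, 0, 0], [0, 0.01, 0, 0, 0], [0, 0.01, 0, 0, 0], [0, 0.005, 0, 0, 0], [0, 0, 0, 0, 0]]])

```text
time: 4.38
tool_pos: [0.5401, -0.1174, 0.1101]
tool_rot: [[0.23, 0.973, -0.003], [0.973, -0.23, 0.0], [-0.0, -0.003, -1.0]]
contact_force: [-5.3, -0.0, 3.2]
opening: 0.0004
gripper_force: 2.9
```

Emit:
inch_along(plan=[[[0, 0.005, 0, 0, 0], [0, 0.005, 0, 0, 0], [0, 0, 0, 0, 0]]])

```text
time: 4.63
tool_pos: [0.5402, -0.1176, 0.1094]
tool_rot: [[0.229, 0.973, -0.023], [0.973, -0.229, 0.0], [-0.005, -0.022, -1.0]]
contact_force: [-33.7, 5.8, 29.3]
opening: 0.0002
gripper_force: 17.9
```

Emit:
inch_along(plan=[[[0, 0.005, 0, 0, 0], [0, 0.005, 0, 0, 0], [0, 0, 0, 0, 0]]])

```text
time: 4.88
tool_pos: [0.5392, -0.1175, 0.1079]
tool_rot: [[0.228, 0.973, -0.044], [0.974, -0.228, 0.001], [-0.009, -0.043, -0.999]]
contact_force: [-60.2, 11.5, 47.9]
opening: 0.0004
gripper_force: 32.8
```

The friction is jamming the push: with the edge at about 32°, pushing straight forward loads the hinge radially. I'll retreat, go deeper and a bit further out, then push up and forward along the arc.

Emit:
inch_along(plan=[[[0, -0.015, 0, 0, 0], [0, -0.015, 0, 0, 0], [-0.008, 0, 0.008, 0, 0], [0, 0, 0.008, 0, 0], [0, 0, 0, 0, 0]]])

```text
time: 5.3
tool_pos: [0.5294, -0.1243, 0.0927]
tool_rot: [[0.231, 0.973, -0.0], [0.973, -0.231, -0.0], [-0.0, -0.0, -1.0]]
contact_force: [-0.6, -0.3, -0.5]
opening: 0.0004
gripper_force: 0.0
```

Emit:
inch_along(plan=[[[0, 0.006, 0, 0, 0], [0, 0.004, 0, 0, 0], [0, 0.002, 0, 0, 0], [0, 0, 0, 0, 0]]])

```text
time: 5.63
tool_pos: [0.5358, -0.1249, 0.0931]
tool_rot: [[0.23, 0.973, -0.012], [0.973, -0.23, 0.0], [-0.003, -0.011, -1.0]]
contact_force: [-17.4, 1.7, 14.0]
opening: 0.0006
gripper_force: 9.5
```

Emit:
inch_along(plan=[[[0, 0, -0.005, 0, 0], [0, 0.002, -0.005, 0, 0], [0, 0.003, -0.005, 0, 0], [0, 0, 0, 0, 0]]])

```text
time: 5.97
tool_pos: [0.5449, -0.1267, 0.1087]
tool_rot: [[0.23, 0.973, -0.003], [0.973, -0.23, 0.0], [-0.0, -0.003, -1.0]]
contact_force: [-6.2, 0.8, 3.6]
opening: 0.0006
gripper_force: 3.3
```

Emit:
inch_along(plan=[[[0, 0.004, -0.006, 0, 0], [0, 0.004, -0.006, 0, 0], [0, 0, 0, 0, 0]]])

```text
time: 6.22
tool_pos: [0.5539, -0.1287, 0.1213]
tool_rot: [[0.23, 0.973, -0.0], [0.973, -0.23, 0.0], [0.0, -0.0, -1.0]]
contact_force: [-4.9, 0.1, 2.2]
opening: 0.0001
gripper_force: 2.6
```

```bash
cat >> h.py <<'E'
def card_top(im=None):
    im=cams.capture("top") if im is None else im   # cream card in top view: largest cream blob near the stand
    h=cv2.cvtColor(im,cv2.COLOR_BGR2HSV)[130:225,235:345]
    b=im[130:225,235:345].astype(int);m=((b.min(2)>130)&(b[...,2]-b[...,0]>12)&(b[...,2]-b[...,0]<55)).astype(np.uint8)
    m=cv2.morphologyEx(m,cv2.MORPH_CLOSE,np.ones((5,5),np.uint8))
    n,l,s,c=cv2.connectedComponentsWithStats(m);k=1+s[1:,4].argmax()
    q=cv2.boxPoints(cv2.minAreaRect(np.argwhere(l==k)[:,::-1].astype(np.float32)))+[235,130]
    return q,s[k,4]
E
python3 - <<'E'
from h import *
np.set_printoptions(precision=1,suppress=True)
print(*card_top(cv2.imread("pics/top0.png")));print(*card_top())
E
```

```text
Traceback (most recent call last):
  File "h.py", line 26, in card_top
    n,l,s,c=cv2.connectedComponentsWithStats(m);k=1+s[1:,4].argmax()
                                                    ~~~~~~~~~~~~~~^^
ValueError: attempt to get argmax of an empty sequence
```

```bash
python3 - <<'E'
from h import *
im=cams.capture("top");S=cams.capture("scene")
cv2.imwrite("pics/z4.png",np.hstack([zoom(im,220,130,140,110,400,314),zoom(S,150,110,140,110,400,314)]))
T=cv2.imread("pics/top0.png");print(T[170,290],T[205,270],T[225,270],T[160,262]);print(S[150:170:6,225:245:6])
E
```

```text
[ 96 110 111] [125 143 143] [ 68 106 139] [82 86 88]
[[[191 218 224]
  [153 180 190]
  [ 72 109 139]
  [ 75 111 140]]

 [[194 221 226]
  [198 222 227]
  [201 225 229]
  [ 84 119 149]]

 [[198 223 228]
  [165 185 188]
  [202 226 228]
  [199 224 228]]

 [[203 226 227]
  [204 227 228]
  [129 143 145]
  [203 226 229]]]
```

View pics/z4.png

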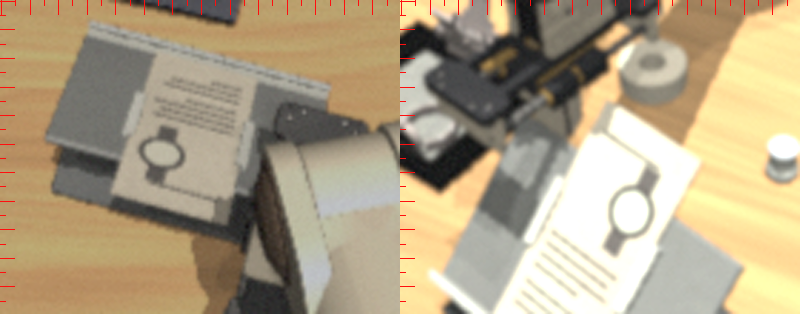

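The board rises with the finger (card corner now at (254.5,164.8) in the scene view). Continuing along the arc.

Emit:
inch_along(plan=[[[0, 0.006, -0.0055, 0, 0], [0, 0.006, -0.0055, 0, 0], [0, 0.006, -0.005, 0, 0], [0, 0.007, -0.0045, 0, 0], [0, 0.007, -0.004, 0, 0], [0, 0.007, -0.004, 0, 0], [0, 0, 0, 0, 0]]])

```text
time: 6.9
tool_pos: [0.5935, -0.1384, 0.1505]
tool_rot: [[0.23, 0.973, 0.003], [0.973, -0.23, -0.001], [0.0, 0.003, -1.0]]
contact_force: [-0.4, -0.9, 1.8]
opening: 0.0001
gripper_force: 0.9
```

```bash
cat > ang.py <<'E'
from h import *
O=np.array([.705,-.062,0]);ya=np.radians(-13.3);X=np.array([np.cos(ya),np.sin(ya),0]);Y=np.array([-X[1],X[0],0]);Z=np.array([0,0,1.])
def pt(th,u,v,y):
    return O+X*(-u*np.cos(th)+v*np.sin(th))+Z*(.03+u*np.sin(th)+v*np.cos(th))+Y*y
def line_px(n,th):return [proj(n,pt(th,.208,.0157,y)) for y in(.05,-.05)]
def cardcorners(S):
    b=S.astype(int);m=((b[...,0]>170)&(b[...,1]>195)).astype(np.uint8);m[:,:185]=0;m[:,290:]=0;m[:95]=0;m[270:]=0
    m=cv2.morphologyEx(m,cv2.MORPH_CLOSE,np.ones((3,3),np.uint8))
    n,l,s,c=cv2.connectedComponentsWithStats(m);k=1+s[1:,4].argmax()
    p=np.argwhere(l==k)[:,::-1];return p[p[:,1].argmin()],p[p[:,0].argmax()]
E
python3 - <<'E'
from ang import *
np.set_printoptions(precision=1,suppress=True)
print("init",cardcorners(cv2.imread("pics/scene0.png")),"now",cardcorners(cams.capture("scene")))
for th in(.5,.55,.6,.7,.75,.8,.9,1.,1.1,1.22,1.3):print(th,*line_px("scene",th),*line_px("top",th))
E
```

```text
init (array([230, 148]), array([261, 168])) now (array([185, 226]), array([231, 265]))
0.5 [264.3 170.3] [232.4 149.8] [255.5 211.6] [294.7 222.1]
0.55 [262.7 169.1] [230.5 148.5] [256.1 209.2] [295.6 219.7]
0.6 [260.8 168.2] [228.4 147.4] [256.6 206.6] [296.4 217.1]
0.7 [256.7 166.9] [223.7 145.7] [257.9 200.7] [298.3 211.4]
0.75 [254.4 166.5] [221.2 145.1] [258.7 197.5] [299.3 208.2]
0.8 [251.9 166.3] [218.4 144.7] [259.4 194.1] [300.3 204.9]
0.9 [246.4 166.7] [212.6 144.6] [261.1 186.9] [302.5 197.8]
1.0 [240.3 167.9] [206.1 145.3] [263.  179.1] [304.7 190.1]
1.1 [233.7 170.1] [199.1 146.9] [265.1 170.9] [307.1 181.9]
1.22 [225.  174.1] [190.1 150.1] [267.7 160.5] [310.  171.5]
1.3 [218.9 177.5] [183.9 153. ] [269.5 153.5] [311.9 164.5]
```

Emit:
inch_along(plan=[[[0, 0.007, -0.0035, 0, 0], [0, 0.007, -0.003, 0, 0], [0, 0.006, -0.003, 0, 0], [0, 0, 0, 0, 0]]])

```text
time: 7.28
tool_pos: [0.6122, -0.1426, 0.1593]
tool_rot: [[0.23, 0.973, 0.002], [0.973, -0.23, 0.0], [0.0, 0.002, -1.0]]
contact_force: [-1.6, 0.0, -0.0]
opening: 0.0006
gripper_force: 0.6
```

```bash
python3 - <<'E'
from ang import *
im=cams.capture("top");S=cams.capture("scene");cv2.imwrite("pics/s5.png",S);cv2.imwrite("pics/t5.png",im)
cv2.imwrite("pics/z5.png",np.hstack([zoom(im,240,135,100,80,400,320),zoom(S,160,120,100,80,400,320)]))
E
```

```text
(no output)
```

View pics/z5.png

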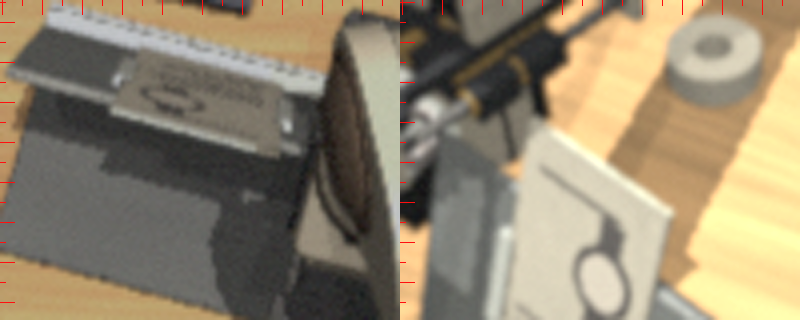

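The board is at about 1.185 rad (card corners at scene (194,149)/(227.5,172.5), top (267,162.5)/(309,173.3)). I'll nudge it 5 mm further, then retreat and re-measure.

Emit:
inch_along(plan=[[[0, 0.003, -0.001, 0, 0], [0, 0.0025, -0.001, 0, 0], [0, 0, 0, 0, 0], [0, -0.01, 0, 0, 0], [0, -0.03, 0, 0, 0], [0, -0.03, 0, 0, 0], [0, -0.03, 0, 0, 0], [-0.03, -0.02, -0.02, 0, 0], [-0.035, -0.01, -0.02, 0, 0], [-0.038, 0, 0, 0, 0.092], [-0.038, 0, 0, 0, 0.092], [0, 0, 0, 0, 0.092]]])

```text
time: 8.38
tool_pos: [0.4552, -0.261, 0.2016]
tool_rot: [[0.24, 0.971, 0.002], [0.971, -0.24, -0.007], [-0.006, 0.004, -1.0]]
contact_force: [0.4, -1.2, -0.6]
opening: 0.016
gripper_force: 0.0
```

```bash
python3 - <<'E'
from ang import *
im=cams.capture("top");S=cams.capture("scene");cv2.imwrite("pics/s6.png",S);cv2.imwrite("pics/t6.png",im)
cv2.imwrite("pics/z6.png",np.hstack([zoom(im,240,135,100,80,400,320),zoom(S,160,120,100,80,400,320)]))
E
```

```text
(no output)
```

View pics/z6.png

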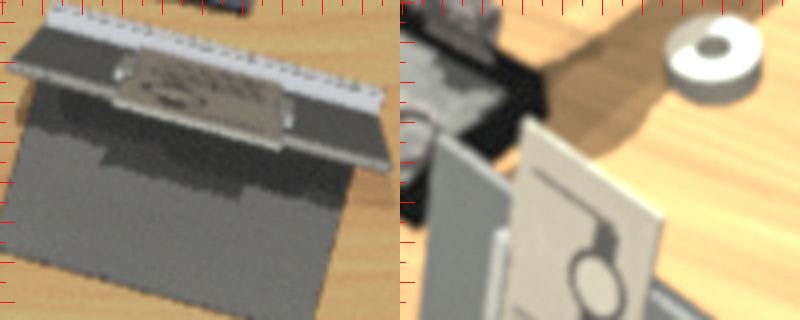

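The board is at 1.22 rad (scene corners (190.8,148.8)/(225.3,174), top (267.5,159.5)/(310,171.5), matching the 70° prediction). Next is the clip.

Emit:
inch_along(plan=[[[-0.034, -0.001, 0, 0, 0.092], [-0.03, -0.001, 0, 0, 0.092], [0, 0, 0, -6.3, 0.092], [0, 0, 0, 0, 0.092], [0, 0, 0, 0, 0.092], [0, 0, 0, 0, 0.092]]], grip_force=20)

```text
time: 8.98
tool_pos: [0.4416, -0.3105, 0.2009]
tool_rot: [[0.12, 0.993, 0.001], [0.993, -0.12, 0.001], [0.001, 0.001, -1.0]]
contact_force: [-0.3, -0.8, -0.2]
opening: 0.0637
gripper_force: 0.0
```

```bash
python3 - <<'E'
from ang import *
s=arm.observe();p=s["tool_pos"];R=s["tool_rot"];print(np.round(R.T@(np.array([.438,-.323,.0912])-p),4),np.round(R,3))
for th in (1.2,1.22):
  pass
c=lambda x,y:(160+(x-400)/4-.5,120+y/4-.5);t=lambda x,y:(240+x/4-.5,135+y/4-.5)
print(tri(c(525,117),t(282,148)),tri(c(663,218),t(112,102)),pt(1.22,.208,.0157,-.05),pt(1.22,.208,.0157,.05))
E
```

```text
[-0.0129 -0.0022  0.1097] [[ 0.12   0.993  0.001]
 [ 0.993 -0.12   0.001]
 [ 0.001  0.001 -1.   ]]
(array([ 0.63755583, -0.09676144,  0.23437166]), np.float64(0.0012655623750478739)) (array([6.62074358e-01, 4.11840206e-04, 2.32158066e-01]), np.float64(0.000646391619690949)) [ 0.63828474 -0.0976072   0.2307279 ] [ 6.61289714e-01 -2.89309821e-04  2.30727904e-01]
```

Emit:
inch_along(plan=[[[-0.0129, -0.0022, 0, 0, 0.092], [0, 0, 0, 0, 0.092], [0, 0, 0, 0, 0.092], [0, 0, 0, 0, 0.092], [0, 0, 0.03, 0, 0.092], [0, 0, 0.03, 0, 0.092], [0, 0, 0.03, 0, 0.092], [0, 0, 0.02, 0, 0.092], [0, 0, 0, 0, 0.092], [0, 0, 0, 0, 0.092]]], grip_force=20)

```text
time: 9.82
tool_pos: [0.4362, -0.3243, 0.0901]
tool_rot: [[0.121, 0.993, -0.001], [0.993, -0.121, 0.002], [0.002, -0.002, -1.0]]
contact_force: [0.8, -0.0, 0.3]
opening: 0.0917
gripper_force: 0.0
```

```bash
python3 - <<'E'
from ang import *
s=arm.observe();p=s["tool_pos"];R=s["tool_rot"];print(np.round(R.T@(np.array([.438,-.323,.0912])-p),4))
S=cams.capture("scene");cv2.imwrite("pics/s7.png",S)
E
```

```text
[ 0.0015  0.0017 -0.0011]
```

Emit:
inch_along(plan=[[[0.0015, 0.0015, 0, 0, 0.092], [0, 0, 0, 0, 0.02], [0, 0, 0, 0, 0.02], [0, 0, 0, 0, 0.02], [0, 0, 0, 0, 0.02], [0, 0, 0, 0, 0.02], [0, 0, 0, 0, 0.02], [0, 0, 0, 0, 0.02], [0, 0, 0, 0, 0.02], [0, 0, 0, 0, 0.02], [0, 0, 0, 0, 0.02], [0, 0, 0, 0, 0.02]]], grip_force=20)

```text
time: 10.87
tool_pos: [0.4381, -0.3239, 0.0905]
tool_rot: [[0.121, 0.993, -0.0], [0.993, -0.121, 0.0], [0.0, -0.0, -1.0]]
contact_force: [-0.8, -0.3, -0.9]
opening: 0.0277
gripper_force: 20.0
```

Emit:
inch_along(plan=[[[0, 0, 0, 0, 0.02], [0, 0, 0, 0, 0.02], [0, 0, 0, 0, 0.02], [0, 0, 0, 0, 0.02]]])

```text
time: 11.2
tool_pos: [0.4382, -0.3239, 0.0907]
tool_rot: [[0.121, 0.993, 0.0], [0.993, -0.121, -0.0], [-0.0, 0.0, -1.0]]
contact_force: [0.1, 0.1, -0.8]
opening: 0.0277
gripper_force: 20.0
```

The fingers stopped at 27.7 mm with 20 N, so the clip is at its stop. Lifting.

Emit:
inch_along(plan=[[[0, 0, -0.008, 0, 0.02], [0, 0, -0.015, 0, 0.02], [0, 0, -0.025, 0, 0.02], [0, 0, -0.03, 0, 0.02], [0, 0, -0.03, 0, 0.02], [0, 0, -0.03, 0, 0.02], [0, 0, -0.03, 0, 0.02], [0, 0, -0.03, 0, 0.02], [0, 0, -0.025, 0, 0.02], [0, 0, -0.015, 0, 0.02], [0, 0, 0, 0, 0.02], [0, 0, 0, 0, 0.02]]])

```text
time: 12.2
tool_pos: [0.4384, -0.3239, 0.3295]
tool_rot: [[0.121, 0.993, 0.001], [0.993, -0.121, -0.002], [-0.002, 0.001, -1.0]]
contact_force: [-0.7, -1.0, -1.5]
opening: 0.028
gripper_force: 20.0
```

```bash
python3 - <<'E'
from ang import *
s=arm.observe();p=s["tool_pos"];R=s["tool_rot"]
# clip centre target = middle of card 10 mm strip: 5 mm below the edge, mid-thickness
P=pt(1.22,.203,.0157,0);print("target",P, np.round(R.T@(P-p),4), s["qpos"])
E
```

```text
target [ 0.65145937 -0.04934353  0.22603241] [0.2986 0.178  0.1032] [ 74.01315456  16.59369706 -49.27395574  96.13233358  13.12723778
  73.18914449  15.14717368]
```

The clip is lifted and its weight is felt. Next I'll carry it over the card at this height.

Emit:
inch_along(plan=[[[0.012, 0.007, 0, 0, 0.02], [0.022, 0.013, 0, 0, 0.02], [0.03, 0.018, 0, 0, 0.02], [0.03, 0.018, 0, 0, 0.02], [0.03, 0.018, 0, 0, 0.02], [0.03, 0.018, 0, 0, 0.02], [0.03, 0.018, 0, 0, 0.02], [0.03, 0.018, 0, 0, 0.02], [0.03, 0.018, 0, 0, 0.02], [0.022, 0.013, 0, 0, 0.02], [0.015, 0.009, 0, 0, 0.02], [0.008, 0.004, 0, 0, 0.02]]])

```text
time: 13.2
tool_pos: [0.644, -0.0543, 0.3264]
tool_rot: [[0.117, 0.993, -0.003], [0.993, -0.117, 0.002], [0.002, -0.003, -1.0]]
contact_force: [-1.1, 0.1, -1.2]
opening: 0.0279
gripper_force: 20.0
```

Emit:
inch_along(plan=[[[0, 0, 0, 3.2, 0.02], [0, 0, 0, 3.2, 0.02], [0, 0, 0, 0, 0.02], [0, 0, 0, 0, 0.02], [0, 0, 0, 0, 0.02]]])

```text
time: 13.62
tool_pos: [0.6434, -0.0588, 0.328]
tool_rot: [[0.231, 0.973, -0.001], [0.973, -0.231, -0.0], [-0.001, -0.001, -1.0]]
contact_force: [0.4, 0.5, -0.3]
opening: 0.0279
gripper_force: 20.0
```

```bash
cat > m.py <<'E'
from ang import *
np.set_printoptions(precision=4,suppress=True)
s=arm.observe();p=s["tool_pos"];R=s["tool_rot"];P=pt(1.22,.2055,.0157,0);print("off",R.T@(P-p),"yaw y",np.degrees(np.arctan2(R[1,1],R[0,1])),p)
E
python3 m.py
```

```text
off [0.0111 0.0049 0.0996] yaw y -13.332663951566692 [ 0.6434 -0.0588  0.328 ]
```

Emit:
inch_along(plan=[[[0.0111, 0.0049, 0, 0, 0.02], [0, 0, 0, 0, 0.02], [0, 0, 0.015, 0, 0.02], [0, 0, 0.012, 0, 0.02], [0, 0, 0.006, 0, 0.02], [0, 0, 0, 0, 0.02], [0, 0, 0, 0, 0.02]]])

```text
time: 14.2
tool_pos: [0.6509, -0.0488, 0.2951]
tool_rot: [[0.231, 0.973, -0.001], [0.973, -0.231, 0.0], [-0.0, -0.001, -1.0]]
contact_force: [0.1, -1.1, -1.1]
opening: 0.028
gripper_force: 20.0
```

```bash
python3 m.py
python3 - <<'E'
from ang import *
im=cams.capture("top");S=cams.capture("scene");cv2.imwrite("pics/s8.png",S);cv2.imwrite("pics/t8.png",im)
cv2.imwrite("pics/z8.png",np.hstack([zoom(S,175,90,64,64,500,500),zoom(im,255,140,64,64,300,300) if 0 else cv2.copyMakeBorder(zoom(im,245,120,80,80,300,300),0,200,0,0,cv2.BORDER_CONSTANT)]))
E
```

```text
off [-0.0004 -0.0001  0.0667] yaw y -13.383479381690998 [ 0.6509 -0.0488  0.2951]
```

View pics/z8.png

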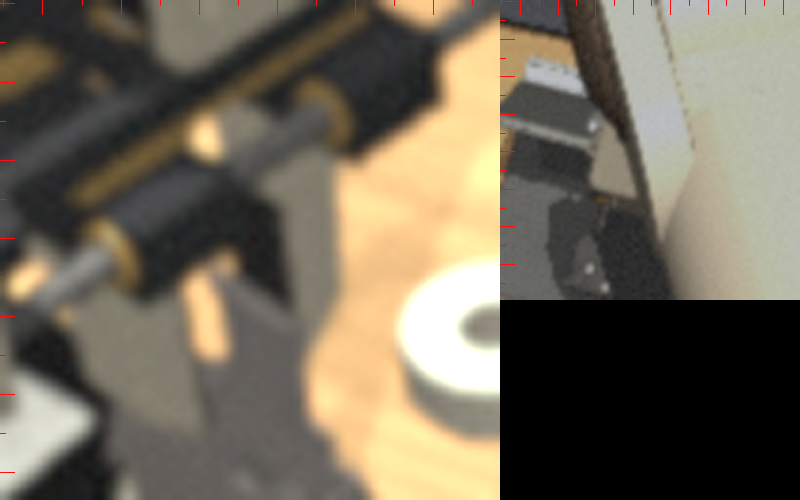

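The clip is held squarely between both fingers, but its jaw tip lies below this crop (past row 154), so I'll read the tip edge numerically from the saved picture.

```bash
python3 - <<'E'
from ang import *
np.set_printoptions(precision=1,suppress=True,linewidth=200)
S=cv2.imread("pics/s8.png").astype(np.float32);p=arm.observe()["tool_pos"]
zt=p[2]-.0557
print("pred tip z",zt,proj("scene",[*(p+X*.0125)[:2],zt]))
zs=np.arange(.02,-.0241,-.002)
for y in(-.026,-.015,0,.015,.026,.04):
    q=np.array([proj("scene",[*(p+X*.0125+Y*y)[:2],zt+d]) for d in zs],np.float32)
    v=[cv2.getRectSubPix(S,(1,1),(float(a),float(b)))[0,0] for a,b in q]
    print(y,q[0],q[-1]);print("  G",np.array([int(a[1]) for a in v]));print("  RB",np.array([int(a[2]-a[0]) for a in v]))
print(zs*1000)
E
```

```text
pred tip z 0.2404884452843246 [201.7 162.5]
-0.026 [191.2 149. ] [194.3 164.5]
  G [ 64  67  74  82  89  93  96  96  90  83  79  77  83  92 101 110 115 117 116 114 115 122 124]
  RB [ 5  8 10 11 12 12 13 12 11 10  9  7  9 11 13 16 18 19 17 17 17 18 19]
-0.015 [195.1 151.6] [198.  167.1]
  G [65 65 66 64 66 67 68 70 72 73 74 77 80 85 88 91 93 88 85 83 85 91 98]
  RB [ 7  7  7  7  6  6  7  6  7  7  7  8  9 11 12 13 13 13 13 12 12 14 16]
0 [200.4 155.3] [203.1 170.8]
  G [64 65 65 66 67 66 69 70 71 73 74 76 79 84 88 91 91 88 84 82 84 89 96]
  RB [ 8  7  7  7  7  8  8  8  8  8  8  9  9 10 11 13 13 13 12 12 13 14 14]
0.015 [205.8 159. ] [208.3 174.4]
  G [ 67  66  65  65  66  67  68  69  71  75  80  87  91  95  99 100 100  98  92  89  88  91  91]
  RB [ 7  7  7  7  8  8  7  7  8  8  8  9 10 11 12 13 14 14 14 13 13 13 13]
0.026 [209.9 161.8] [212.2 177.2]
  G [ 70  70  70  69  68  67  68  69  71  74  78  80  84  89  94  98 102 102  96  87  76  70  67]
  RB [ 7  7  7  6  6  7  7  6  7  8  8  8  9 10 11 13 14 15 14 13 10  9  8]
0.04 [215.1 165.4] [217.2 180.7]
  G [156 146 128 115 106 102 103 105 109 113 115 117 117 118 119 120 119 118 116 118 120 120 119]
  RB [83 69 49 32 20 14 15 16 17 18 18 18 19 19 19 19 19 19 19 19 19 18 18]
[ 20.  18.  16.  14.  12.  10.   8.   6.   4.   2.   0.  -2.  -4.  -6.  -8. -10. -12. -14. -16. -18. -20. -22. -24.]
```

Emit:
inch_along(plan=[[[0, 0, 0.004, 0, 0.02], [0, 0, 0.004, 0, 0.02], [0, 0, 0.004, 0, 0.02], [0, 0, 0.003, 0, 0.02], [0, 0, 0.001, 0, 0.02], [0, 0, 0, 0, 0.02], [0, 0, 0, 0, 0.02], [0, 0, 0, 0, 0.02]]])

```text
time: 14.97
tool_pos: [0.6514, -0.0482, 0.2798]
tool_rot: [[0.231, 0.973, 0.0], [0.973, -0.231, 0.0], [0.0, 0.0, -1.0]]
contact_force: [-0.0, 0.7, -1.2]
opening: 0.0281
gripper_force: 20.0
```

```bash
python3 m.py
python3 - <<'E'
from ang import *
np.set_printoptions(precision=1,suppress=True,linewidth=200)
S=cams.capture("scene");T=cams.capture("top");cv2.imwrite("pics/s9.png",S);cv2.imwrite("pics/t9.png",T)
A=cv2.imread("pics/s6.png").astype(int);B=S.astype(int);F=B.astype(np.float32)
p=arm.observe()["tool_pos"];zt=p[2]-.0575;zs=np.arange(.02,-.0241,-.002)
for y in(-.015,0,.015,.026):
    v=[cv2.getRectSubPix(F,(1,1),tuple(map(float,proj("scene",[*(p+X*.0125+Y*y)[:2],zt+d]))))[0,0][1] for d in zs];print(y,np.array(v).astype(int))
# has the card moved? profiles across the top edge at bare ends, before (s6) and now
for y in(.038,.044):
  for I in(A,B):
    print(y,[int(cv2.getRectSubPix(I.astype(np.float32),(1,1),tuple(map(float,proj("scene",pt(1.22,.208+d,.0157,y)))))[0,0][0]) for d in np.arange(.012,-.013,-.002)])
# moved board side edge / lower card: mean abs diff on board's +y bare part
print([np.abs(A-B)[int(q[1])-1:int(q[1])+2,int(q[0])-1:int(q[0])+2].mean() for q in[proj("scene",pt(1.22,.16,.014,.12))]])
E
```

```text
off [-0.0011 -0.0006  0.0514] yaw y -13.368731785992471 [ 0.6514 -0.0482  0.2798]
-0.015 [ 67  65  65  66  67  69  70  71  72  74  76  78  81  85  91  96 101 104 106 108 109 109 108]
0 [ 65  65  66  66  67  69  70  71  73  75  74  76  80  83  89  95 100 103 106 108 109 108 108]
0.015 [65 65 66 66 67 68 70 72 76 79 84 89 93 94 92 86 78 68 60 57 55 52 50]
0.026 [70 71 68 66 67 68 70 73 74 76 78 83 85 83 76 68 60 58 59 61 65 69 74]
0.038 [125, 125, 129, 139, 153, 163, 162, 148, 137, 134, 133, 134, 134]
0.038 [70, 69, 74, 87, 102, 113, 115, 111, 107, 105, 104, 105, 106]
0.044 [127, 128, 131, 137, 151, 163, 162, 149, 138, 134, 137, 138, 138]
0.044 [112, 99, 90, 92, 109, 121, 121, 115, 109, 108, 110, 110, 111]
[np.float64(9.925925925925926)]
```

```bash
python3 - <<'E'
from ang import *
p9=np.array([.6514,-.0482,.2798])
for f,p in(("s8",np.array([.6509,-.0488,.2951])),("s9",p9)):
    S=cv2.imread(f"pics/{f}.png")[...,1]
    print(f,{o:proj("scene",[*(p+X*.0125)[:2],p[2]-o]).round(1).tolist() for o in(.0557,.06,.064)},"pivot",proj("scene",[*p[:2],p[2]-.0265]).round(1))
    print("cols",list(range(186,224,2)))
    for r in range(146,186):print(r,*["%3d"%a for a in S[r,186:224:2]])
E
```

```text
s8 {0.0557: [201.7, 162.6], 0.06: [202.0, 164.1], 0.064: [202.2, 165.5]} pivot [204.7 148.4]
cols [186, 188, 190, 192, 194, 196, 198, 200, 202, 204, 206, 208, 210, 212, 214, 216, 218, 220, 222]
146  30  40  69  67  68  67  70  72  67  66  67  68  69  67  68  81 138 160 174
147  13  40  66  66  65  69  69  68  67  66  67  69  68  69  69  72 131 159 180
148   8  35  60  66  69  66  67  69  66  66  61  65  69  67  70  72 120 154 180
149  11  26  51  68  66  67  67  70  66  66  66  64  67  67  69  73 109 142 175
150   7  15  55  70  65  66  67  67  66  70  73  62  66  70  69  69  88 123 169
151  11  11  67  76  67  66  67  67  67  73  83  65  67  73  71  69  73 100 157
152  15  17  82  87  66  65  67  66  66  71  83  71  73  77  70  69  75  79 140
153  13  18  95  95  64  67  66  67  66  69  74  73  74  81  70  72  74  70 118
154  12  25 108 103  66  65  66  66  66  66  68  70  71  77  65  75  76  68 104
155   6  49 122  97  71  66  66  64  67  65  67  71  69  68  60  78  72  68 106
156  23  90 133  88  69  68  65  65  67  66  66  76  77  67  63  76  71  70 117
157  51 132 143  87  73  7
[... 4987 characters left out ...]
 119 109 109 109 108 108 110  89  63  85  89 113 120 122 125
178 162 151 152 147 117 108 108 108 108 108 109  82  54  71  87 116 119 122 125
179 162 151 150 143 111 109 108 108 107 108 109  77  47  58  81 119 117 123 124
180 156 151 152 141 108 110 107 108 109 107 106  71  49  49  81 119 118 122 124
181 147 149 153 141 108 110 108 107 110 103  95  65  50  49  88 121 119 123 126
182 140 147 154 141 111 110 109 110 108  92  72  53  49  51  92 121 120 128 134
183 134 145 154 140 109 112 109 111 102  71  63  59  49  52  97 120 121 141 145
184 128 143 153 141 110 109 109 110  95  61  89  87  64  52 100 119 122 156 156
185 125 143 153 140 110 110 108 109  85  73 116 116  90  57 106 119 124 160 158
```

The tip edge is at about row 171, col 202 after the descent (about 61 mm below the TCP), so the reach is about 12.5 mm. I'll raise 2 mm, trim, confirm only the clip's weight is felt, then hand in.

Emit:
inch_along(plan=[[[-0.001, -0.0006, -0.002, 0, 0.02], [0, 0, 0, 0, 0.02], [0, 0, 0, 0, 0.02], [0, 0, 0, 0, 0.02], [0, 0, 0, 0, 0.02], [0, 0, 0, 0, 0.02]]])

```text
time: 15.57
tool_pos: [0.6505, -0.0491, 0.2816]
tool_rot: [[0.231, 0.973, -0.0], [0.973, -0.231, -0.0], [-0.0, -0.0, -1.0]]
contact_force: [0.0, -0.6, -0.9]
opening: 0.0281
gripper_force: 20.0
```

```bash
python3 m.py
python3 - <<'E'
from ang import *
A=cv2.imread("pics/s6.png").astype(int);B=cams.capture("scene").astype(int)
print("board/card lower diff",np.abs(A-B)[185:235,190:235].mean(), "loose",{n:round(np.abs(cv2.imread('pics/scene0.png').astype(int)-B)[r0:r1,c0:c1].mean(),1) for n,(r0,r1,c0,c1) in dict(box=(190,275,350,440),small=(285,355,335,405),strap=(245,340,155,260),mug=(165,220,70,125),loupe=(150,180,272,296)).items()})
E
```

```text
off [0.     0.0002 0.0532] yaw y -13.37044841814319 [ 0.6505 -0.0491  0.2816]
board/card lower diff 20.37362962962963 loose {'box': np.float64(16.3), 'small': np.float64(12.3), 'strap': np.float64(19.6), 'mug': np.float64(11.9), 'loupe': np.float64(16.9)}
```

```bash
python3 -c "from rig import arm, cams;print(arm.close_job())"
```

```text
the job is handed in; nothing more can be done
None
```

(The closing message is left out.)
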